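Clear the gauge box lid and press it to spring ajar

ROBOT

A 6-joint arm with a two-finger parallel gripper is mounted at the origin on the work surface. World frame = base frame: x ahead of the robot, y to its left, z up, the work surface at z = 0. Lengths are in m, angles in rad, forces in N, time in s.
With the tool pointing down it reaches from about 0.4 to 0.925 m from the base axis. Payload 12.5 kg.
Tool frame: the origin (TCP) lies at the very end of the fingers, on their centre line; the grasp point (between the pads) lies 19 mm behind it; z points along the fingers, y is the direction in which the jaws open and shut (so a half turn about z gives the same grasp; the last joint's range is limited). The gripper opens to 95 mm and grips with 3 to 60 N. Pads are 20 mm wide; open, the fingers measure 119 mm over their backs; the gripper's body (75 mm by 180 mm) begins 59 mm behind the grasp point.
Start: joints at [1.19, 0.491, 1.559, -0, 1.092, -0.106], TCP at [0.17, 0.602, 0.215] pointing down, gripper open.
Joint ranges: [-3.1, 3.1], [-0.84, 2.19], [0.05, 2.79], [-1.13, 4.28], [0.06, 2.93], [-2.69, 2.69]. Speed limits (rad/s): [2.22, 2.22, 2.79, 3.14, 3.14, 3.14].

INTERFACE

Orientations are given as a rotation vector (axis times angle).
In Python, from station import reach, line_to, move_j, let_go, grasp, hold, solve_ik, read_state, capture, PlanningError, sign_off gives the robot as it stands. The module is installed in compiled form; this text tells all that it offers. Calls block until the motion is done:
- reach(position, orientation): joint-space move of the TCP to a pose.
- line_to(position, speed=0.15, attitude=None, max_force=None): straight line of the TCP; attitude=None keeps the orientation; speed is the mean speed in m/s. With max_force (N) it stops when the force on the tool has changed by that much, and returns True; else False.
- move_j(angles): joint-space move.
- let_go() and grasp(newtons=None): open the fingers fully, or close them until they stop; newtons is the grip in N (None keeps the last).
- hold(seconds).
- solve_ik(position, orientation): joint angles nearest the present ones, or None.
- read_state(): the state.
- capture(name): name is "scene" or "side" or "wrist"; returns a dict with "frame" (420x560x3 uint8, red, green, blue), "range_z" (420x560 float32, m along the optical axis (not along the pixel's ray), 0 where there is no reading), "intrinsics" (3x3 intrinsics, pixels), "R" (3x3) and "t" (3): a world point X has camera coordinates R X + t; the wrist camera has in their place "mount" (4x4, takes a point from camera to tool coordinates, whose origin is the TCP and whose axes are the flange's). Camera axes: x right, y down, z forward; pixel columns grow to the right and rows downward; lengths in m; the calibration is good to about 2 mm. A picture is of the moment at which its call begins: read the wrist's pose just before it.
A pose or a line that the arm cannot do raises PlanningError and nothing moves.
- sign_off(): hands the job in, once; it reports no verdict.
The state is a dict: "clock": time; "q": joint angles; "qd": joint speeds; "effort": joint torques, N m; "position": TCP position; "tool_rot": TCP orientation; "ft_force": force on the tool from outside, world axes, zero at the start; "ft_torque": the same for the moment, N m; "gripper_width": finger opening in m.
Only numpy, scipy, OpenCV 4.12 (cv2) and the standard library are available. Lean on these libraries where they do the work, as an engineer would, in place of code of your own. Each camera call takes 0.05 s, during which the arm holds its last target.

TASK

The angle bracket has been left on the lid of one of the two bench boxes. Without picking it up, push it along with the fingertips until it stands wholly on that box's fixed deck, then press the steel push plate at the free edge of that lid so that the push-to-open catch lets go, and let the lid spring ajar. Keep the bracket standing on its foot, leave the other box shut and the other things where they are.

Things in the scene. Friction and masses are not known exactly. Their poses are not given: they have to be found in the camera images.
- box_a: the box to open: grey steel box, 278 mm long (x) by 152 mm wide (y), bolted down. Origin: at bench level below the lid's hinge line, mid-width; x points away from the robot (within 0.3 rad), from the deck to the lid's free edge; z up. Fixed deck at x = -136 to -2 mm; lidded bay at x = 0 to 134 mm, side walls 70 mm high beside the lid, end wall 56 mm high under it
- lid_a (a joint): hinge angle (rad) of the plywood lid, 132 x 136 x 10 mm, top 75 mm above the bench, hinged along the deck. 0 shut and level; -0.026 pressed 3 mm at the push plate, where the catch lets go; -0.049 pressed 5.5 mm, its stop; 0.5 ajar, its stop. Pressing takes 5 to 6 N until the stop; then, as the finger backs off, a damped spring raises the lid in about 1 s
- lid_a_press (a point): centre of the top of the push plate on the lid of box_a: a thin flush dark steel strip, 18 x 45 mm, at mid-width, 115 mm from the hinge line and 18 mm in from the lid's free edge; 75 mm above the bench when shut. The catch is below it
- box_a_deck (a point): centre of the top of the fixed deck of box_a, 74 mm above the bench, at x = -65 mm in the box's frame; a stop rim 84 mm above the bench closes the deck's near end (x = -142 to -136 mm). The deck is 1 mm lower than the lid's top, so things slide on to it freely
- bracket: aluminium angle bracket, 175 to 325 g, standing on the lid of box_a: flat foot 56 (x) by 70 mm (y), 8 mm thick; upright web 9 mm thick, 44 mm high along the foot's whole +x edge, its outer face at x = 28 mm, facing the lid's free edge within 0.25 rad; two low ribs. Origin: centre of the foot's underside; z up
- box_b: the other box, just like box_a, frame and sizes too; its lid stays shut and the tape roll lies on its deck
- lid_b (a joint): hinge angle (rad) of the lid of box_b, built and sprung like lid_a; 0 = shut
- lid_b_press (a point): centre of the push plate on the lid of box_b (not to be pressed)
- tape_roll: bystander: blue ring, 72 mm across, 22 mm high, lying on the deck of box_b; origin at the centre of its underside
- bottle: bystander: white bottle with blue cap, 60 mm across, 130 mm high, standing on the bench to the left of the boxes; origin at the centre of its underside
- driver: bystander: screwdriver, about 200 mm long, lying on the bench to the left of the boxes; origin at the middle, underneath
- cover: bystander: grey moulded corner cover, 160 x 90 mm, 70 mm high, standing on the bench to the right of the boxes; origin at the centre of its underside
Not all that is in view belongs to the job. Of the things like the bracket, leave any that is blue, green or yellow; of the rest the larger one is meant.

How it is judged:
On the way, in this order (a step that is already met when the one before it is completed fails the run):
1. the bracket stands wholly on the fixed deck of its box, the lid still shut (x of bracket in the frame of box_a between -0.112 and -0.029 m and y of bracket in the frame of box_a between -0.055 and 0.055 m and z of bracket in the frame of box_a between 0.07 and 0.079 m and angle between bracket's own z axis and vertical below 0.1 rad and value of joint lid_a below 0.06 rad), for 0.2 s.
2. the lid of that box has sprung ajar (value of joint lid_a above 0.4 rad), for 0.2 s.
At the end, for the whole second after the job is handed in: the bracket stands level and at rest on the fixed deck of box_a, wholly off the lid (its origin 29 to 112 mm from the hinge line on the deck side, within 55 mm of mid-width), lid_a is ajar (above 0.4 rad), lid_b is shut (below 0.06 rad) and no bystander has moved 30 mm (x of bracket in the frame of box_a between -0.112 and -0.029 m and y of bracket in the frame of box_a between -0.055 and 0.055 m and z of bracket in the frame of box_a between 0.07 and 0.079 m and angle between bracket's own z axis and vertical below 0.1 rad and linear speed of bracket below 0.02 m/s and value of joint lid_a above 0.4 rad and value of joint lid_b below 0.06 rad and distance of each of tape_roll, bottle, driver, cover from where it was at the start of the episode below 0.03 m); the robot touches nothing.
It fails at once if the bracket is lifted or carried (more than 15 mm above the lid) (z of bracket in the frame of box_a above 0.09 m).
It fails at once if the bracket falls off the box or is tipped (z of bracket in the frame of box_a below 0.06 m or angle between bracket's own z axis and vertical above 0.4 rad).
It fails at once if the lid opens while the bracket still stands on it (value of joint lid_a above 0.1 rad and x of bracket in the frame of box_a above -0.027 m).
It fails at once if the other box is opened (value of joint lid_b above 0.06 rad).
It fails at once if a bystander is moved by 30 mm or more (distance of any of tape_roll, bottle, driver, cover from where it was at the start of the episode above 0.03 m).
It also fails if it takes over 43 s, if anything falls off the work surface, if the arm or the gripper's body presses on something with over 40 N, if the wrist force passes 120 N, or if a joint passes its speed limit or range.

## Working session

There is one attempt and no reset: what is moved stays moved. The work goes in short steps, each a Python script; the robot and the scene stay as the last script left them, time stands still between calls to the robot, and variables do not carry over. Pictures are saved under pics/ and viewed, and the job is handed in when it is done.

```bash
mkdir -p pics; python3 - <<'E'
from station import *
import cv2,pickle
s=read_state();print(s)
for n in("scene","side","wrist"):
    c=capture(n);pickle.dump(c,open(f"{n}0.pkl","wb"))
    cv2.imwrite(f"pics/{n}0.png",c["frame"][:,:,::-1])
    print(n,c["intrinsics"],c.get("R"),c.get("t"),c.get("mount"))
E
```

```text
{'clock': 0.0, 'q': array([ 1.19041861e+00,  4.91527519e-01,  1.55944999e+00, -7.08608874e-06,
        1.09167800e+00, -1.05596689e-01]), 'qd': array([ 9.09680941e-05, -1.13123360e-03, -2.74273439e-04, -5.54576120e-04,
        1.80474041e-03,  1.23463122e-03]), 'effort': array([-2.12748942e-03, -6.12645507e+01, -2.58165282e+01,  6.91944198e-02,
        4.84308321e-02, -1.26121913e-04]), 'position': array([0.16947364, 0.60133591, 0.21408146]), 'tool_rot': array([-4.30229066e-01, -3.11174169e+00,  1.62272033e-03]), 'ft_force': array([ 0.13541739,  0.5036507 , -0.30631282]), 'ft_torque': array([-0.04854574,  0.00224024,  0.01036489]), 'gripper_width': 0.09510862943529569}
scene [[397.51768919   0.         276.98870735]
 [  0.         397.51768919 203.10768025]
 [  0.           0.           1.        ]] [[-0.70721333  0.70698257  0.00499485]
 [ 0.58722504  0.59132173 -0.55272539]
 [-0.39372078 -0.38796166 -0.83334848]] [ 0.427448   -0.28559489  1.43709519] None
side [[390.03165347   0.         274.87589194]
 [  0.         390.03165347 213.6243731 ]
 [  0.           0.           1.        ]] [[ 0.99835775 -0.05713654 -0.00415062]
 [-0.03908812 -0.62644182 -0.77848749]
 [ 0.04187996  0.77737125 -0.6276464 ]] [-0.56650331  0.0758621   1.23311978] None
wrist [[357.18049177   0.         274.4074235 ]
 [  0.         357.18049177 209.74439615]
 [  0.           0.           1.        ]] None None [[-7.25581848e-04 -9.56492732e-01 -2.91755253e-01  8.23548228e-02]
 [ 9.99998206e-01 -1.83528293e-04 -1.88526877e-03 -5.28344142e-04]
 [ 1.74970053e-03 -2.91756098e-01  9.56491149e-01 -1.69798173e-01]
 [ 0.00000000e+00  0.00000000e+00  0.00000000e+00  1.00000000e+00]]
```

View pics/scene0.png

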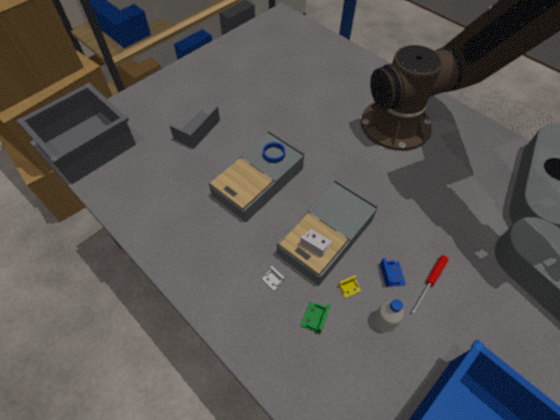

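View pics/side0.png

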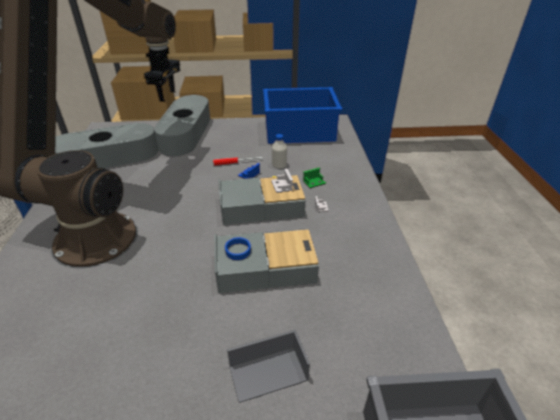

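View pics/wrist0.png

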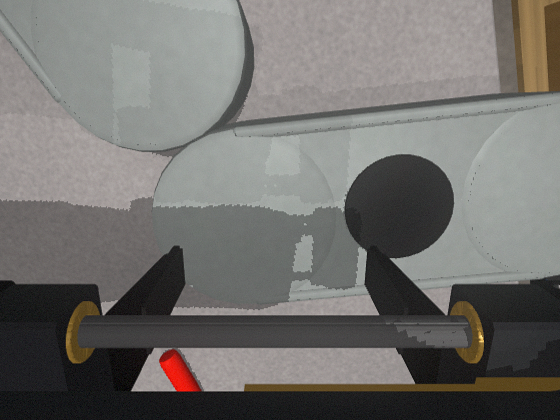

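The lid bracket is at scene px (315,240). The similar things are a small white one (273,278), yellow (349,287), blue (392,272) and green (315,317). The one at (315,240) fits: it is uncoloured, the larger of the two white ones, and it stands on a lid. I'll check this in an enlarged crop and measure with colour and range.

```bash
cat > h.py <<'E'
import numpy as np,cv2,pickle
def pts(c):
    z=c["range_z"].astype(float);K=c["intrinsics"];h,w=z.shape
    u,v=np.meshgrid(np.arange(w),np.arange(h))
    P=np.stack([(u-K[0,2])/K[0,0]*z,(v-K[1,2])/K[1,1]*z,z],-1)
    W=(P-c["t"])@c["R"]
    W[z<=0]=np.nan
    return W
E
python3 - <<'E'
from h import *
for n,(x0,x1,y0,y1) in dict(scene=(255,395,175,295),side=(205,345,130,250)).items():
    c=pickle.load(open(n+"0.pkl","rb"))
    im=c["frame"][y0:y1,x0:x1,::-1]
    cv2.imwrite(f"pics/{n}_crop.png",cv2.resize(im,None,fx=5,fy=5,interpolation=cv2.INTER_CUBIC)[:600,:800])
    W=pts(c);hsv=cv2.cvtColor(c["frame"],cv2.COLOR_RGB2HSV)
    wood=(hsv[...,0]>8)&(hsv[...,0]<28)&(hsv[...,1]>80)&(abs(W[...,2]-.075)<.012)&(W[...,0]>.3)&(W[...,0]<1.1)&(abs(W[...,1])<.6)
    nn,lab,st,ce=cv2.connectedComponentsWithStats(wood.astype(np.uint8))
    for i in range(1,nn):
        if st[i,4]>100:
            p=W[lab==i];r=cv2.minAreaRect(p[:,:2].astype(np.float32))
            print(n,"wood",st[i],ce[i],r,np.median(p[:,2]))
    # tops between .07-.09 grey+wood whole box
    m=(W[...,2]>.062)&(W[...,2]<.090)&(W[...,0]>.3)&(W[...,0]<1.1)&(abs(W[...,1])<.6)
    nn,lab,st,ce=cv2.connectedComponentsWithStats(m.astype(np.uint8))
    for i in range(1,nn):
        if st[i,4]>300:
            p=W[lab==i];print(n,"box",st[i],cv2.minAreaRect(p[:,:2].astype(np.float32)),np.median(p[:,2]))
    m=(W[...,2]>.100)&(W[...,2]<.14)&(W[...,0]>.4)&(W[...,0]<.95)&(abs(W[...,1])<.3)
    nn,lab,st,ce=cv2.connectedComponentsWithStats(m.astype(np.uint8))
    for i in range(1,nn):
        if st[i,4]>15:
            p=W[lab==i];print(n,"high",st[i],cv2.minAreaRect(p[:,:2].astype(np.float32)),p[:,2].max())
E
```

```text
scene wood [ 210  158   63   51 1573] [241.55054037 182.4259377 ] ((0.6011673212051392, -0.15568333864212036), (0.1380576193332672, 0.137631356716156), 4.722304344177246) 0.07449344229394224
scene wood [ 279  213   69   61 1517] [312.9690178  242.32498352] ((0.5987210869789124, 0.13331153988838196), (0.13775858283042908, 0.13660326600074768), 5.459792137145996) 0.07435245990288615
scene box [ 58 125  72  48 546] ((0.8431539535522461, -0.5783780813217163), (0.02280544303357601, 0.2458544671535492), 86.73150634765625) 0.0764724903460455
scene box [ 208  130   96   82 3283] ((0.5316195487976074, -0.16099941730499268), (0.27920371294021606, 0.15432439744472504), 4.026151657104492) 0.07392230589237568
scene box [ 276  180  102   98 4465] ((0.5297501087188721, 0.1268320381641388), (0.2781536281108856, 0.153257817029953), 5.16452169418335) 0.07382615630991515
scene high [300 235  24  19 165] ((0.6252121925354004, 0.14705106616020203), (0.011732395738363266, 0.0697149932384491), 9.741950035095215) 0.12188483483818827
side wood [261 176  44  27 592] [279.85304054 191.16385135] ((0.59627604484
[... 560 characters left out ...]
 0.15675994753837585), 5.1217522621154785) 0.07380542066646525
side box [ 214  229  105   49 3637] ((0.5279905796051025, -0.16328036785125732), (0.27578020095825195, 0.158294677734375), 4.464509010314941) 0.07412874285576937
side box [227 330  83  36 397] ((0.5318354964256287, -0.4495307207107544), (0.07857951521873474, 0.17981000244617462), 76.88832092285156) 0.06848667287674924
side box [380 384 115  16 799] ((0.8484497666358948, -0.5830582976341248), (0.017930498346686363, 0.21906079351902008), 85.82070922851562) 0.07628700361973981
side high [284 169   8  16  68] ((0.6189404129981995, 0.14693234860897064), (0.011043621227145195, 0.07505100220441818), 7.359503269195557) 0.1206955974007732
```

View pics/scene_crop.png

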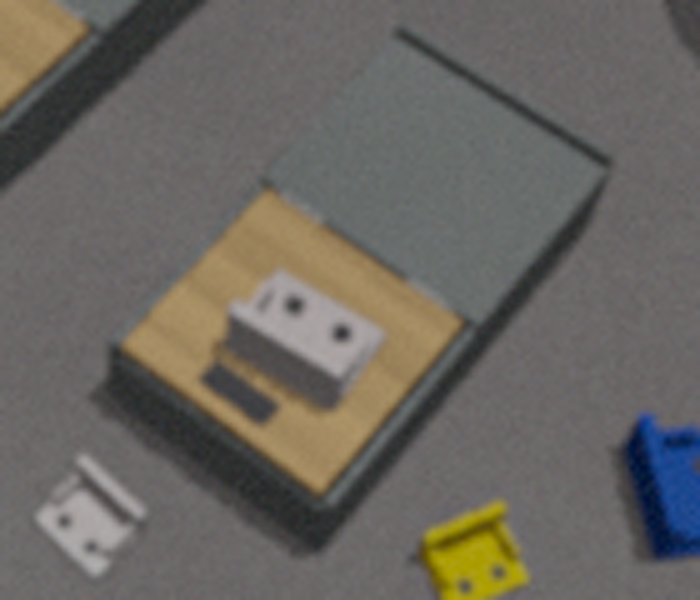

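View pics/side_crop.png

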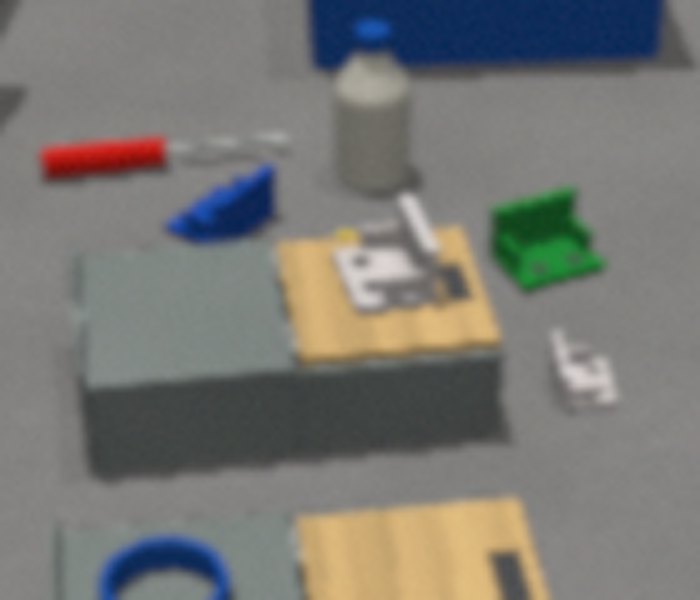

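Crop check: the bracket (white, upright, web towards the push plate) stands on the lid of the box with the empty deck, and the other white one on the bench is clearly smaller. So box_a is the left box, with hinge ≈ (0.530, 0.126) and yaw ≈ 0.09. I'll close the fingers, hover behind the web and check with the wrist camera.

```bash
cat >> h.py <<'E'
from scipy.spatial.transform import Rotation as Ro
H=np.array([.5305,.1260]);PSI=.090
def b2w(x,y):
    c,s=np.cos(PSI),np.sin(PSI);return H+np.array([c*x-s*y,s*x+c*y])
def w2b(p):
    c,s=np.cos(PSI),np.sin(PSI);d=np.asarray(p)[...,:2]-H;return np.stack([c*d[...,0]+s*d[...,1],-s*d[...,0]+c*d[...,1]],-1)
def ori(p):
    c,s=np.cos(p),np.sin(p);return Ro.from_matrix(np.array([[-c,-s,0],[-s,c,0],[0,0,-1]]).T@np.eye(3) if 0 else np.column_stack([[-c,-s,0],[-s,c,0],[0,0,-1]])).as_rotvec()
def wpts(c,pos,rv):
    c=dict(c);M=c["mount"];R=Ro.from_rotvec(rv).as_matrix()
    Rw=R@M[:3,:3];tw=R@M[:3,3]+pos
    c["R"]=Rw.T;c["t"]=-Rw.T@tw
    return pts(c),c
E
python3 - <<'E'
from station import *
from h import *
grasp(10)
p=b2w(.116,.010)
print(p, ori(.15), solve_ik([*p,.2],ori(.15)))
reach([*p,.20],ori(.15))
s=read_state();print(s["clock"],s["position"],s["tool_rot"],s["gripper_width"],s["ft_force"])
c=capture("wrist");cs=capture("side")
W,c=wpts(c,s["position"],s["tool_rot"])
pickle.dump((c,W),open("w1.pkl","wb"))
cv2.imwrite("pics/w1.png",c["frame"][...,::-1]);cv2.imwrite("pics/s1.png",cs["frame"][...,::-1])
m=(W[...,2]>.108)&(W[...,2]<.13)
print(m.sum())
q=W[m]
print(cv2.minAreaRect(q[:,:2].astype(np.float32)),np.nanmedian(q[:,2]))
E
```

```text
[0.64513173 0.14638544] [ 0.23539862 -3.13276107 -0.        ] [ 1.23346736e-01  5.57101614e-01  1.47892217e+00 -4.44089210e-16
  1.10556887e+00 -1.59744959e+00]
4.0 [0.6449159  0.14718534 0.20007432] [-2.36665045e-01  3.13261130e+00  1.76399998e-04] 0.00047035442539035627 [ 0.60541693 -0.19683104  0.05001219]
1432
((0.6222260594367981, 0.1458013504743576), (0.00952555425465107, 0.06981208175420761), 10.33121395111084) 0.11870564190879504
```

```bash
sleep 1
```

```text
(no output)
```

View pics/w1.png

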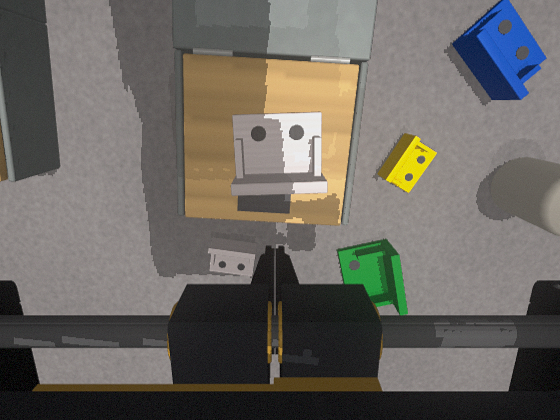

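View pics/s1.png

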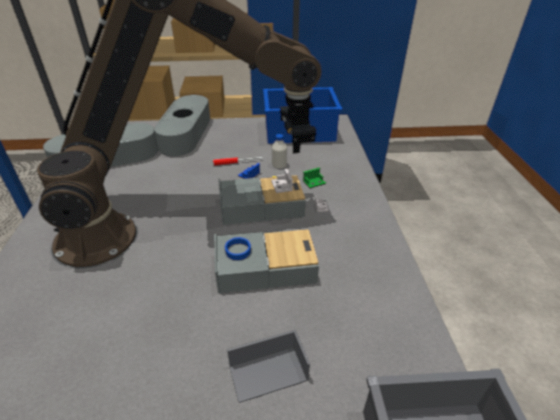

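The wrist view shows the bracket mid-lid (277,155), with the web edge at row ~190 and the push plate at (264,203) just below it. I'll refine the box pose from this view.

```bash
python3 - <<'E'
from h import *
c,W=pickle.load(open("w1.pkl","rb"))
hsv=cv2.cvtColor(c["frame"],cv2.COLOR_RGB2HSV)
w=(hsv[...,0]>8)&(hsv[...,0]<28)&(hsv[...,1]>60)&(abs(W[...,2]-.075)<.006);w[:, :150]=0;w[235:]=0
w=cv2.morphologyEx(w.astype(np.uint8),cv2.MORPH_OPEN,np.ones((3,3)))>0
r=cv2.minAreaRect(W[w][:,:2].astype(np.float32));print("lid",r,np.median(W[w][:,2]))
# web outer top edge: fit line; per-column max x
m=(W[...,2]>.114)&(W[...,2]<.125);
q=W[m][:,:2];l=cv2.fitLine(q.astype(np.float32),cv2.DIST_L2,0,.01,.01).ravel();print(np.arctan(-l[0]/l[1]),l,q.mean(0))
dk=(W[...,2]<.090)&(W[...,2]>.077)&(W[...,0]>.5);print("foot",cv2.minAreaRect(W[dk][:,:2].astype(np.float32)),np.median(W[dk][:,2]))
d=(hsv[...,2]<75)&(abs(W[...,2]-.075)<.004);d[:195]=0;d[215:]=0;d[:,:200]=0;d[:,340:]=0
q=W[d][:,:2];print("plate",d.sum(),cv2.minAreaRect(q.astype(np.float32)))
E
```

```text
lid ((0.5985177755355835, 0.13257476687431335), (0.1323367804288864, 0.13644757866859436), 5.2307939529418945) 0.07489914393408835
0.18152791 [ 0.1805326  -0.983569    0.62167925  0.14580418] [0.62167925 0.14580418]
foot ((0.5952447652816772, 0.2309132069349289), (0.1255628615617752, 0.3235413134098053), 2.303797960281372) 0.08288886522174706
plate 372 ((0.648097574710846, 0.13657183945178986), (0.015413777902722359, 0.04307126626372337), 8.814592361450195)
```

```bash
sed -i 's/^H=.*/H=np.array([.5318,.1265]);PSI=.0913/' h.py
python3 - <<'E'
from station import *
from h import *
a=.181;n=np.array([np.cos(a),np.sin(a)])
o=np.array([.6218,.1458])-.0235*n;print("bracket box",w2b(o))
p0=o+.047*n;print("tcp0 box",w2b(p0))
reach([*p0,.16],ori(a))
hit=line_to([*p0,.105],speed=.08)
hit=line_to([*p0,.084],speed=.03,max_force=4);s=read_state();print(hit,s["clock"],s["position"],s["ft_force"])
if not hit:
    p1=p0-.060*n
    hit=line_to([*p1,.084],speed=.06,max_force=12)
    s=read_state();print(hit,s["clock"],s["position"],s["ft_force"])
for nm in("scene","side","wrist"):
    s=read_state();c=capture(nm);pickle.dump((c,s),open(nm+"2.pkl","wb"))
    f=c["frame"][...,::-1]
    if nm=="scene": f=cv2.resize(f[160:310,240:420],None,fx=4,fy=4)
    if nm=="side": f=cv2.resize(f[120:250,190:350],None,fx=4,fy=4)
    cv2.imwrite(f"pics/{nm}2.png",f)
E
```

```text
bracket box [0.06797928 0.0089089 ]
tcp0 box [0.11479032 0.01311915]
False 6.075 [0.64500784 0.15004815 0.08410314] [ 0.4459927  -0.0149832   0.15100489]
False 7.225 [0.58607286 0.13925194 0.08397904] [-0.47844898 -0.83915211 -0.40710152]
```

```bash
sleep 1
```

```text
(no output)
```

View pics/wrist2.png

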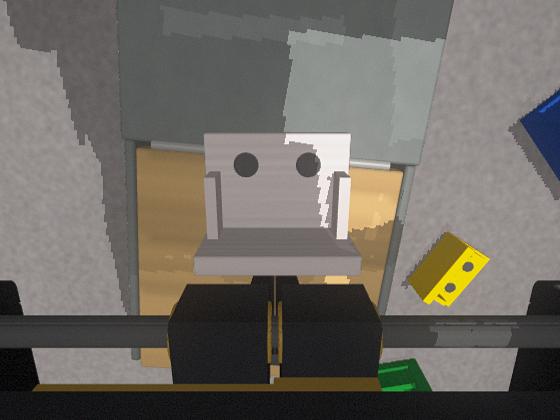

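View pics/side2.png

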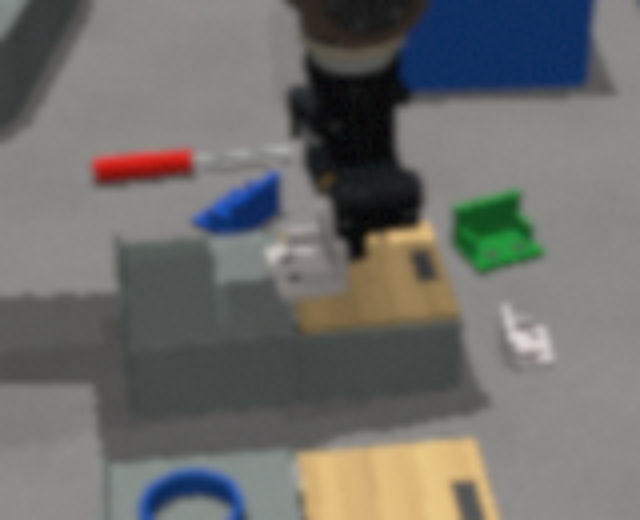

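View pics/scene2.png

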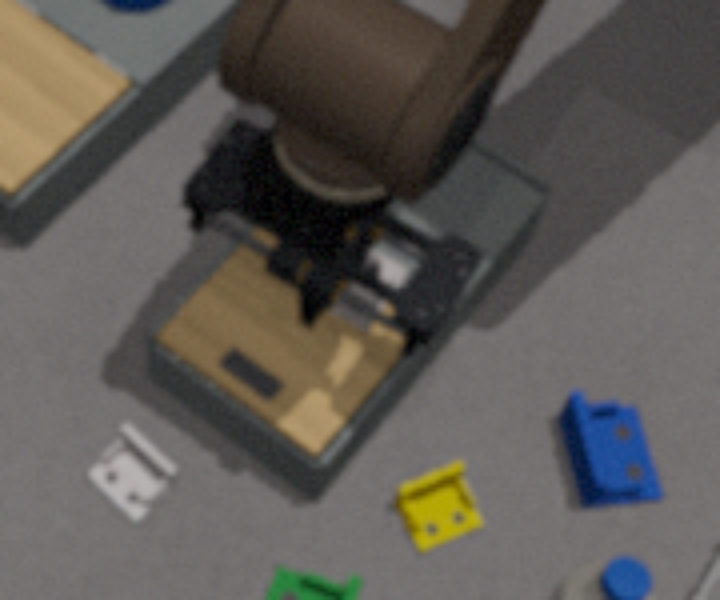

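The wrist view shows the web square on the fingers (row 255, centred at column 277) and the foot's leading edge just over the hinge (row 135). I'll finish the push.

```bash

python3 - <<'E'
from station import *
from h import *
a=.181;n=np.array([np.cos(a),np.sin(a)])
s=read_state();p=s["position"][:2];print("tcp box",w2b(p))
d=(w2b(p)[0]+.030)/np.cos(a-PSI)
p1=p-d*n
hit=line_to([*p1,.084],speed=.06,max_force=12)
s=read_state();print(hit,s["clock"],w2b(s["position"]),s["position"],s["ft_force"])
hit=line_to([*(p1+.025*n),.084],speed=.08)
hit=line_to([*(p1+.025*n),.19],speed=.15)
s=read_state();c=capture("wrist");W,c=wpts(c,s["position"],s["tool_rot"])
cv2.imwrite("pics/w3.png",c["frame"][...,::-1])
m=(W[...,2]>.112)&(W[...,2]<.125);q=W[m][:,:2].astype(np.float32)
r=cv2.minAreaRect(q);l=cv2.fitLine(q,cv2.DIST_L2,0,.01,.01).ravel();A=np.arctan(-l[0]/l[1])
o=np.array(r[0])-.0235*np.array([np.cos(A),np.sin(A)])
print(r,A,"bracket box",w2b(o),"web z",np.median(W[m][:,2]),s["clock"])
cs=capture("side");cv2.imwrite("pics/s3.png",cv2.resize(cs["frame"][120:250,190:350,::-1],None,fx=4,fy=4))
E
```

```text
tcp box [0.05514424 0.00775266]
False 8.95 [-0.02993826  0.00010432] [0.50197692 0.12387432 0.08394056] [-0.06560188  0.41691465 -0.41207049]
((0.48547276854515076, 0.12087073922157288), (0.00915222056210041, 0.07014035433530807), 10.408287048339844) 0.18001291 bracket box [-0.07005511 -0.00346403] web z 0.11751584744782635 10.275
```

```bash
sleep 1
```

```text
(no output)
```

View pics/w3.png

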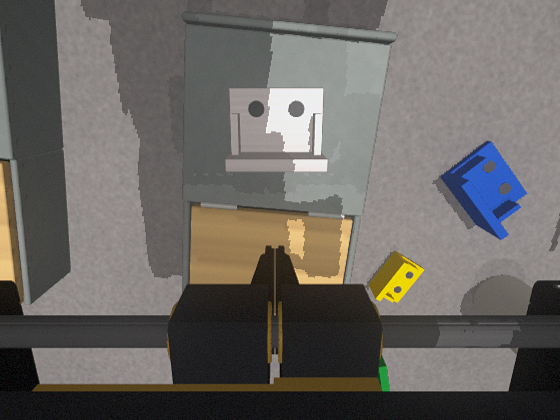

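View pics/s3.png

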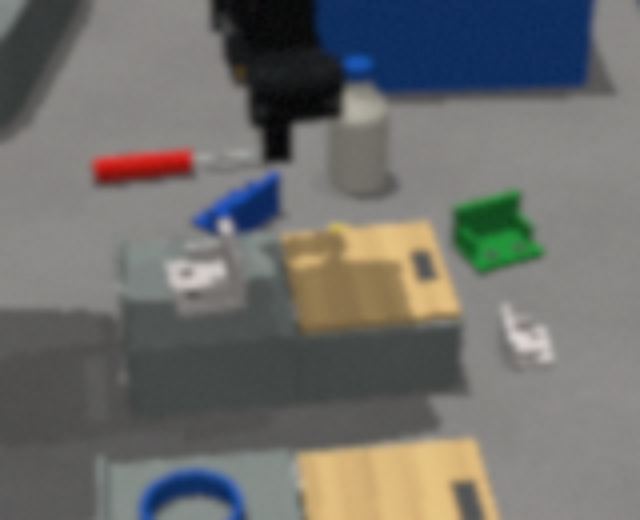

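The bracket stands wholly on the deck (wrist px 277,130), at box x = -0.070, y = -0.003, level. Next I'll press the plate.

```bash

python3 - <<'E'
from station import *
from h import *
p=b2w(.115,0)
reach([*p,.16],ori(PSI))
line_to([*p,.085],speed=.1)
hit=line_to([*p,.067],speed=.02,max_force=14)
s=read_state();print(hit,s["clock"],s["position"],s["ft_force"])
hold(.15)
q=b2w(.135,0)
line_to([*p,.10],speed=.12); line_to([*q,.27],speed=.2)
hold(.8)
s=read_state();print(s["clock"],s["position"],s["ft_force"])
for nm in("scene","side","wrist"):
    c=capture(nm);pickle.dump((c,s),open(nm+"4.pkl","wb"))
    f=c["frame"][...,::-1]
    if nm=="side": f=cv2.resize(f[120:300,190:390],None,fx=3,fy=3)
    cv2.imwrite(f"pics/{nm}4.png",f)
E
```

```text
True 12.5917 [0.64631128 0.1369818  0.06999545] [-1.24114043 -0.03132116  6.7489844 ]
14.9583 [0.66623653 0.13881016 0.27001969] [-0.48041709  0.2958648   0.85249537]
```

```bash
sleep 1
```

```text
(no output)
```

View pics/side4.png

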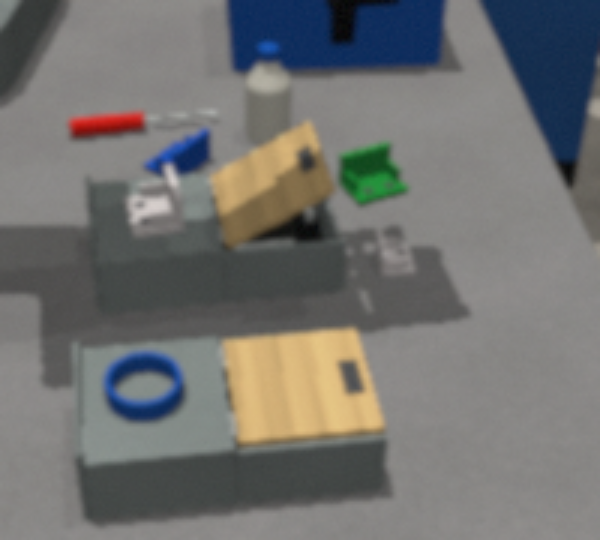

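View pics/wrist4.png

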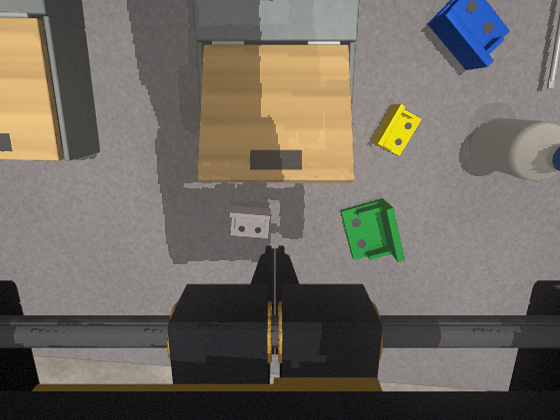

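View pics/scene4.png

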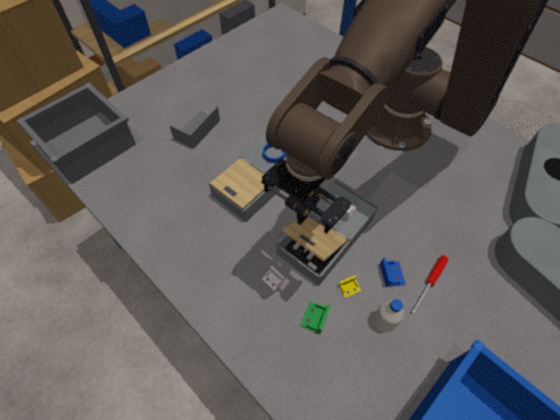

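The lid is ajar in the side view (270,180), the bracket stands on the deck (150,210), and box_b is shut with its tape in place. I'll check the lid angle from range, then hand in.

```bash

python3 - <<'E'
from station import *
from h import *
hold(.5)
s=read_state();c=capture("wrist");W,c=wpts(c,s["position"],s["tool_rot"])
q=W[60:140,220:335].reshape(-1,3);b=w2b(q);k=np.polyfit(b[:,0],q[:,2],1);print("lid angle",np.arctan(k[0]))
c=capture("side");W=pts(c);m=(W[...,2]>.105)&(W[...,2]<.13);B=w2b(W);m&=(B[...,0]>-.12)&(B[...,0]<-.01)&(abs(B[...,1])<.06)
print(m.sum(),B[m].mean(0),s["clock"],abs(s["qd"]).max())
sign_off()
E
```

```text
** On entry to DLASCL parameter number  4 had an illegal value
 ** On entry to DLASCL parameter number  4 had an illegal value
 ** On entry to DLASCL parameter number  4 had an illegal value
 ** On entry to DLASCL parameter number  4 had an illegal value
 ** On entry to DLASCL parameter number  5 had an illegal value
 ** On entry to DLASCL parameter number  4 had an illegal valueTraceback (most recent call last):
  File "<stdin>", line 5, in <module>
    c, resids, rank, s = lstsq(lhs, rhs, rcond)
                         ~~~~~^^^^^^^^^^^^^^^^^
    x, resids, rank, s = _umath_linalg.lstsq(a, b, rcond,
                         ~~~~~~~~~~~~~~~~~~~^^^^^^^^^^^^^
                                             signature=signature)
                                             ^^^^^^^^^^^^^^^^^^^^
    raise LinAlgError("SVD did not converge in Linear Least Squares")
numpy.linalg.LinAlgError: SVD did not converge in Linear Least Squares
```

The fit failed on empty range pixels (NaN), so I'll drop those and repeat it.

```bash

python3 - <<'E'
from station import *
from h import *
s=read_state();c=capture("wrist");W,c=wpts(c,s["position"],s["tool_rot"])
q=W[60:140,220:335].reshape(-1,3);q=q[np.isfinite(q[:,0])];b=w2b(q);k=np.polyfit(b[:,0],q[:,2],1);A=np.arctan(k[0]);print("lid angle",A,len(q))
c=capture("side");W=pts(c);B=w2b(W);m=(W[...,2]>.105)&(W[...,2]<.13)&(B[...,0]>-.12)&(B[...,0]<-.01)&(abs(B[...,1])<.06)
print(m.sum(),B[m].mean(0),s["clock"],abs(s["qd"]).max())
if A>.45: sign_off();print("signed")
E
```

```text
lid angle 0.49993003513236856 9166
52 [-0.04897585 -0.00876251] 15.6583 0.0015108347188705737
the job is handed in; nothing more can be done
signed
```

I pushed the bracket with the closed fingertips from the lid onto the fixed deck of box_a, then pressed the push plate until the catch let go. The lid sprang ajar, and I handed the job in at about 15.7 s of the 43 s allowed.

**Last checks before handing in:**
- **Lid of box_a:** 0.50 rad from the range readings, so it is at its ajar stop.
- **Bracket:** it stands on the deck. After the push, the wrist camera put it at x = -0.070 m, y = -0.003 m in the box_a frame. The side camera's last look put the web at x = -0.049 m, which implies x ≈ -0.072 m, about 2 mm from the wrist figure. In y the two differ by about 5 mm, from a small patch of 52 pixels. Both are well inside the limits.
- **Box_b and bystanders:** box_b looked shut and the tape roll, bottle, driver and cover looked unmoved. I judged these by eye from the images and did not measure them.
- **Robot:** the arm was still and clear of everything, with the fingertips last positioned at 0.27 m.

The first lid-angle calculation failed on pixels without a range reading; I left those out and repeated it.

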